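# Change the batch of plug gauges in a temperature-soak block

## Robot

A 6-joint arm with a two-finger parallel gripper is mounted at the origin on the work surface. World frame = base frame: x ahead of the robot, y to its left, z up, the work surface at z = 0. Lengths are in m, angles in rad, forces in N, time in s.
With the tool pointing down it reaches from about 0.35 to 0.975 m from the base axis. Payload 4.9 kg.
Tool frame: the origin (TCP) lies at the very end of the fingers, on their centre line; the grasp point (between the pads) lies 19 mm behind it; z points along the fingers, y is the line along which they close (so a half turn about z gives the same grasp; the last joint's range is limited). The gripper opens to 85 mm and grips with 20 to 120 N. Pads are 22 mm wide; open, the fingers measure 114 mm over their backs; the gripper's body (76 mm by 85 mm) begins 54 mm behind the grasp point. The pads swing forward as they close: fully open they stand 13 mm farther back than shut.
Start: joints at [-1.464, 0.053, 1.613, -0, 1.476, -0.119], TCP at [0.14, -0.609, 0.231] pointing down, gripper open.
Joint ranges: [-3.01, 3.01], [-1.01, 2.22], [0.06, 2.58], [-1.02, 4.17], [0.09, 2.62], [-3.14, 3.14]. Speed limits (rad/s): [2.57, 2.57, 3.14, 3.14, 3.14, 3.14].

## Interface

Orientations are given as a unit quaternion [w, x, y, z].
In Python, from plant import manip gives the robot as it stands.
- The arm moves only by the tool send_rows, never from a script. Its argument "increments" is a list of rows, each an object of numbers: "claw": the closure, from -1 (fully open) to 1 (shut); "dx", "dy", "dz": the shift along the tool's x, y, z in units of 0.5 m (1.0 is 0.5 m); "yaw": the turn about the tool's z in units of 1.5 rad (1.0 is 1.5 rad). A call has 1 to 20 rows; each row is the pose to reach, as a shift and turn from the pose commanded when the call began, along the tool's axes at that moment; what a row does not reach only later rows make up. A row lasts 1/8 s, in which the tool goes at most 62.5 mm and 10.7 degrees, less where a joint would pass 70% of its speed; a pose out of reach is approached as far as the arm can. A call with a number of a shift or a turn outside -1 to 1 is refused whole. A call with a gripper value outside its range is refused whole. The fingers move at their own pace and stop on an object; the grip force is fixed at half the most. Time passes only in rows, so rows that repeat a pose let the fingers close. It gives the time, the measured TCP pose, the force, the opening and the grip force at its end, in the units of the state.
- manip.state(): the state, without advancing time (a new reading comes with each control period).
- manip.grab_frame(name): name is "side" or "top"; returns the picture (420x560x3 uint8, red, green, blue); there is no depth.
- manip.camera_params(name): a dict with "camera_matrix" (3x3 intrinsics, pixels), "extrinsics" (4x4, takes a point from world to camera coordinates). Camera axes: x right, y down, z forward; pixel columns grow to the right and rows downward; lengths in m; the calibration is good to about 2 mm. A picture is of the moment at which its call begins. camera_params takes no time and is no camera call.
- manip.job_done(): hands the job in; it is judged then, once.
The state is a dict: "time": time; "joint_pos": joint angles; "joint_vel": joint speeds; "joint_efforts": joint torques, N m; "tool_pos": TCP position; "tool_rot": TCP orientation; "contact_force": force on the tool from outside, world axes, zero at the start; "ft_torque": the same for the moment, N m; "gripper_width": opening from 0.0 (shut) to 1.0 (fully open); "grasp_force": force on a finger pad.
Only numpy, scipy, OpenCV 4.12 (cv2) and the standard library are available. Lean on these libraries where they do the work, as an engineer would, in place of code of your own. Each camera call takes 0.05 s, during which the arm holds its last target. There are 200 camera calls.

## Task

Switch the soak block off at its toggle isolator before touching any gauge. Take the soaked gauges out of the block and stand them upright in the outgoing tray, and slide every gauge waiting on the bench fully home into a well of its own, then switch the block back on. Leave the other tools and gauges on the bench where they are.

Things in the scene. Friction and masses are not known exactly. Their poses are not given: they have to be found in the camera images.
- block: Aluminium temperature-soak block, fixed: 160 (x) x 236 (y) x 52 mm high, with six round wells (two rows of three, 74 mm apart) open at the top, 48 mm in diameter and 32 mm deep, so that the shoulder of a gauge that is fully home is flush with the block's top. Origin: centre of the underside. It may be turned a little.
- well_0 (a point): Centre of the floor of well 0 of the block, 20 mm above the bench and 32 mm below the well's mouth. x, y in the block's frame: -37, -74 mm.
- well_1 (a point): Centre of the floor of well 1 of the block, 20 mm above the bench and 32 mm below the well's mouth. x, y in the block's frame: -37, 0 mm.
- well_2 (a point): Centre of the floor of well 2 of the block, 20 mm above the bench and 32 mm below the well's mouth. x, y in the block's frame: -37, 74 mm.
- well_3 (a point): Centre of the floor of well 3 of the block, 20 mm above the bench and 32 mm below the well's mouth. x, y in the block's frame: 37, -74 mm.
- well_4 (a point): Centre of the floor of well 4 of the block, 20 mm above the bench and 32 mm below the well's mouth. x, y in the block's frame: 37, 0 mm.
- well_5 (a point): Centre of the floor of well 5 of the block, 20 mm above the bench and 32 mm below the well's mouth. x, y in the block's frame: 37, 74 mm.
- gauge_1: Solid steel plug gauge: cylinder 46 mm in diameter and 32 mm tall with a 3 mm chamfer round its foot, and on top of it a ribbed grip stem 16 mm in diameter and 30 mm tall (62 mm overall, about 400 g). Origin: centre of the underside, z along the axis, upwards. Starts standing upright on the bench left of the block: waiting to be soaked. May be absent (None from the start).
- gauge_2: Solid steel plug gauge: cylinder 46 mm in diameter and 32 mm tall with a 3 mm chamfer round its foot, and on top of it a ribbed grip stem 16 mm in diameter and 30 mm tall (62 mm overall, about 400 g). Origin: centre of the underside, z along the axis, upwards. Starts standing upright on the bench left of the block: waiting to be soaked. May be absent (None from the start).
- gauge_3: Solid steel plug gauge: cylinder 46 mm in diameter and 32 mm tall with a 3 mm chamfer round its foot, and on top of it a ribbed grip stem 16 mm in diameter and 30 mm tall (62 mm overall, about 400 g). Origin: centre of the underside, z along the axis, upwards. Starts standing upright on the bench left of the block: waiting to be soaked. May be absent (None from the start).
- gauge_4: Solid steel plug gauge: cylinder 46 mm in diameter and 32 mm tall with a 3 mm chamfer round its foot, and on top of it a ribbed grip stem 16 mm in diameter and 30 mm tall (62 mm overall, about 400 g). Origin: centre of the underside, z along the axis, upwards. Starts standing upright on the bench left of the block: waiting to be soaked. May be absent (None from the start).
- soaked_1: Solid steel plug gauge: cylinder 46 mm in diameter and 32 mm tall with a 3 mm chamfer round its foot, and on top of it a ribbed grip stem 16 mm in diameter and 30 mm tall (62 mm overall, about 400 g). Origin: centre of the underside, z along the axis, upwards. Same shape as the waiting ones, but starts fully home in a well of the block: already soaked. May be absent (None from the start).
- soaked_2: Solid steel plug gauge: cylinder 46 mm in diameter and 32 mm tall with a 3 mm chamfer round its foot, and on top of it a ribbed grip stem 16 mm in diameter and 30 mm tall (62 mm overall, about 400 g). Origin: centre of the underside, z along the axis, upwards. Same shape as the waiting ones, but starts fully home in a well of the block: already soaked. May be absent (None from the start).
- soaked_3: Solid steel plug gauge: cylinder 46 mm in diameter and 32 mm tall with a 3 mm chamfer round its foot, and on top of it a ribbed grip stem 16 mm in diameter and 30 mm tall (62 mm overall, about 400 g). Origin: centre of the underside, z along the axis, upwards. Same shape as the waiting ones, but starts fully home in a well of the block: already soaked. May be absent (None from the start).
- tray: Outgoing tray, fixed, right of the block: grey open tray 130 (x) x 200 (y) x 25 mm, walls and floor 5 mm thick. Origin: centre of the underside.
- isolator_box: Housing of the block's toggle isolator, fixed, right of the block: grey box 110 (x) x 70 (y) x 45 mm high, origin in the centre of its underside. The lever swings in the housing's x-z plane about a hinge along y 40 mm above the origin. At the +x end of its top is a small white dome 9 mm high (the 'on' end); the -x end is plain (the 'off' end).
- isolator (a joint): Angle of the isolator lever (rad): 0 = off, leaning 0.6 rad towards the housing's -x (plain) end; 0.6 = upright; 1.2 = on, leaning 0.6 rad towards +x (the white dome). It is over-centre: from upright it falls by itself to either stop. Starts on.
- isolator_tip (a point): Centre of the black ball (22 mm in diameter) at the end of the isolator lever, 60 mm from the hinge axis, about 90 mm above the bench at either stop; the lever's rod is 12 mm thick.
- ring_gauge: Bystander, leave alone: steel ring gauge 60 mm across, 17 mm radius bore, 18 mm high, standing among the waiting gauges. Origin: on its underside, near its middle.
- caliper: Bystander, leave alone: steel caliper lying flat, 200 mm long. Origin: on its underside, near its middle.
- micrometer: Bystander, leave alone: micrometer lying flat, about 125 mm long. Origin: on its underside, near its middle.
- wrench: Bystander, leave alone: steel wrench lying flat, 160 mm long. Origin: on its underside, near its middle.
- oil_bottle: Bystander, leave alone: clear bottle with a white cap, 52 mm across, 120 mm tall. Origin: on its underside, near its middle.
- master_disc: Bystander, leave alone: steel disc 68 mm across, 12 mm thick, with a 28 mm stub on top, 28 mm high in all. Origin: on its underside, near its middle.
Things that resemble listed ones, but are neither listed nor needed, are in the scene too. Leave any red or turquoise look-alike of the gauge_3 alone.

How it is judged:
By the outcome, as a careful person would: the job done as asked, in the order asked, and still so for the second after the job is handed in, with the robot touching nothing.
Of gauge_1, gauge_2, gauge_3, gauge_4 only 3 to 4 are there at a start; the rules pass over those that are not, and their reading is None.
Of soaked_1, soaked_2, soaked_3 only 1 to 2 are there at a start; the rules pass over those that are not, and their reading is None.
At some moment in a run one of gauge_1, gauge_2, gauge_3, gauge_4 may be knocked a few centimetres aside while the robot is not near it.
It also fails if it takes over 210 s, if anything falls off the work surface, if the arm or the gripper's body presses on something with over 40 N, if the wrist force passes 120 N, or if a joint passes its speed limit or range.

## Working session

There is one attempt and no reset: what is moved stays moved. The work goes in short steps, Python scripts to look and compute and a tool call to move; the robot and the scene stay as the last step left them, time stands still between calls to the robot, and variables do not carry over. Pictures are saved under pics/ and viewed, at most 14 in all, crops included, and the job is handed in when it is done.

Besides the shell and the picture viewer there is one more tool, called after "Call:" by a JSON object that holds its "op" and its "data". send_rows: Moves the arm, as the interface text tells. Shifts and turns lie within -1 to 1; 1 stands for 0.5 m of shift or 1.5 rad of turn. Its arguments: {"type":"object","properties":{"increments":{"type":"array","items":{"type":"object","properties":{"claw":{"type":"number"},"dx":{"type":"number"},"dy":{"type":"number"},"dz":{"type":"number"},"yaw":{"type":"number"}}}}},"required":["increments"]}

```bash
ls; mkdir -p pics; python3 - <<'E'
from plant import manip
import cv2, numpy as np
np.set_printoptions(precision=4,suppress=True)
for n in ("top","side"):
    im=manip.grab_frame(n); cv2.imwrite(f"pics/{n}0.png",cv2.resize(im[:,:,::-1],(800,600),interpolation=cv2.INTER_CUBIC))
    cv2.imwrite(f"{n}0_raw.png",im[:,:,::-1])
    p=manip.camera_params(n); print(n,p["camera_matrix"],p["extrinsics"])
print(manip.state())
E
```

```text
pics
top [[503.588    0.     279.8553]
 [  0.     503.588  212.2273]
 [  0.       0.       1.    ]] [[ 0.0222 -0.9997  0.003  -0.0583]
 [-0.9879 -0.0224 -0.1537  0.5756]
 [ 0.1537  0.0005 -0.9881  1.3866]
 [ 0.      0.      0.      1.    ]]
side [[479.2448   0.     284.5726]
 [  0.     479.2448 211.272 ]
 [  0.       0.       1.    ]] [[-0.7433 -0.6689 -0.0119  0.3785]
 [-0.3864  0.4437 -0.8086  0.3236]
 [ 0.5461 -0.5964 -0.5883  1.1555]
 [ 0.      0.      0.      1.    ]]
{'time': 0.1, 'joint_pos': array([-1.464 ,  0.0533,  1.6142, -0.    ,  1.476 , -0.119 ]), 'joint_vel': array([-0.0005, -0.0015, -0.0041, -0.0013, -0.0017, -0.0007]), 'joint_efforts': array([ -0.0021, -39.4908, -37.1366,  -0.0001,   0.004 ,   0.    ]), 'tool_pos': array([ 0.1399, -0.6086,  0.2302]), 'tool_rot': array([-0.0009,  0.9936,  0.1127, -0.    ]), 'contact_force': array([-0.5913,  0.227 ,  0.2178]), 'ft_torque': array([ 0.003 , -0.0077, -0.0123]), 'grasp_force': 0.0, 'gripper_width': 0.9974127799486562}
```

View pics/top0.png

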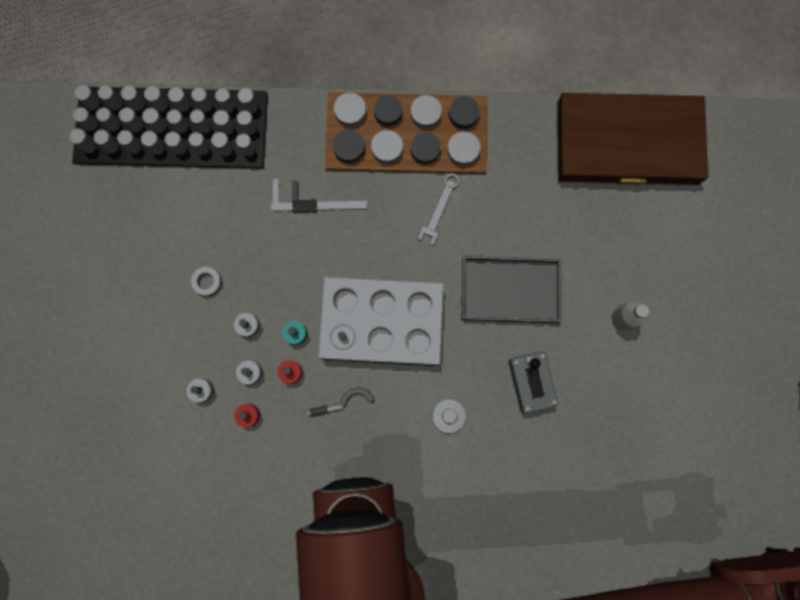

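View pics/side0.png

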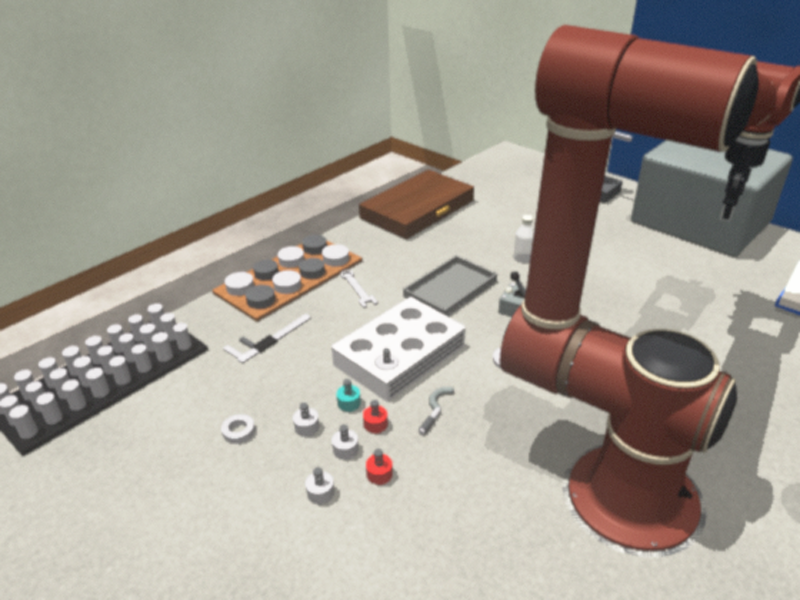

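Top view (800×600 scale). Steel gauges are waiting at (246,325), (248,373) and (199,391), and one soaked gauge is in the block at (342,338). The things that could be mistaken for them are the teal gauge (294,333), red gauges (290,372) and (246,416), the ring (206,281) and the master disc (449,416). The isolator is at (534,382). I'm choosing the three plain steel gauges and checking them in a close crop.

```bash
python3 - <<'E'
import cv2
im=cv2.imread("top0_raw.png")
a=im[185:310,125:320]; cv2.imwrite("pics/crop_a.png",cv2.resize(a,None,fx=4,fy=4,interpolation=cv2.INTER_CUBIC))
b=im[235:300,340:410]; cv2.imwrite("pics/crop_b.png",cv2.resize(b,None,fx=8,fy=8,interpolation=cv2.INTER_CUBIC))
E
```

```text
(no output)
```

View pics/crop_a.png

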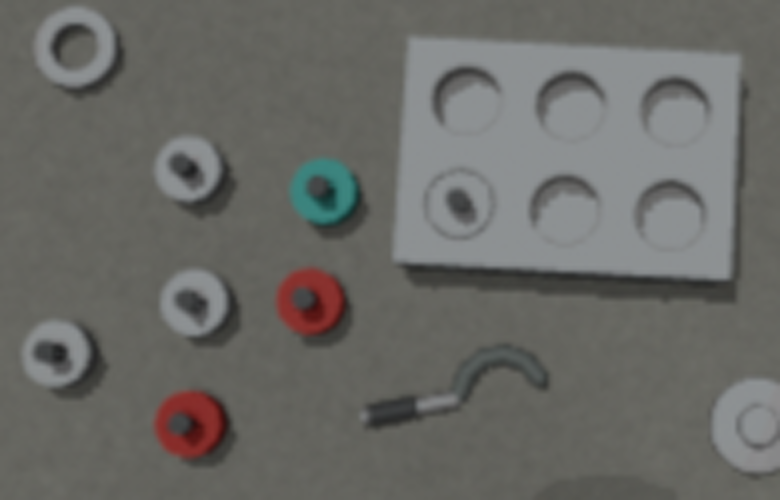

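View pics/crop_b.png

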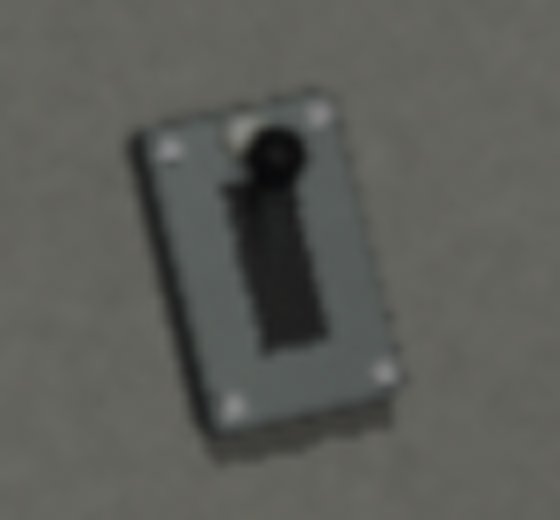

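The three steel gauges are confirmed: crop A shows shoulder centres at (189,169), (195,303) and (57,354). The soaked gauge is at (460,204). The block's top corners are (408,37), (741,53), (731,280) and (394,263). Crop B shows the ball at (275,155), leaning towards the white dome, so the isolator is on.

```bash
cat > h.py <<'E'
import numpy as np, cv2
from plant import manip
from scipy.optimize import least_squares
np.set_printoptions(precision=4,suppress=True)
def cam(n="top"):
    p=manip.camera_params(n); return np.array(p["camera_matrix"]),np.array(p["extrinsics"])
def back(u,v,z,n="top"):
    K,E=cam(n); R,t=E[:3,:3],E[:3,3]; c=-R.T@t; d=R.T@np.linalg.solve(K,[u,v,1]); return (c+d*(z-c[2])/d[2])[:2]
def unc(px,x0,y0,f): return ((px[0]+.5)/f-.5+x0,(px[1]+.5)/f-.5+y0)
def rect(P,hx,hy,corn):  # fit pose of a rectangle, corners in given sign order
    P=np.array(P); S=np.array(corn)*[hx,hy]
    def f(q): c,s=np.cos(q[2]),np.sin(q[2]); return (S@np.array([[c,s],[-s,c]])+q[:2]-P).ravel()
    r=least_squares(f,[*P.mean(0),0]); return r.x,np.abs(r.fun).max()
def rel(target,st=None):
    "shift in tool axes, in row units, from the measured tool pose to world target xyz"
    st=st or manip.state(); w,x,y,z=st["tool_rot"]
    from scipy.spatial.transform import Rotation as Ro
    R=Ro.from_quat([x,y,z,w]); return R.inv().apply(np.array(target)-st["tool_pos"])/.5
def ang(st=None):
    st=st or manip.state(); w,x,y,z=st["tool_rot"]; return 2*np.arctan2(y,x)   # world heading of tool x
E
python3 - <<'E'
from h import *
A=lambda p,z:back(*unc(p,125,185,4),z); B=lambda p,z:back(*unc(p,340,235,8),z)
C=[(1,1),(1,-1),(-1,-1),(-1,1)]
q,e=rect([A(p,.052) for p in [(408,37),(741,53),(731,280),(394,263)]],.08,.118,C); print("block",q,e)
R=np.array([[np.cos(q[2]),-np.sin(q[2])],[np.sin(q[2]),np.cos(q[2])]])
for i,w in enumerate([(-37,-74),(-37,0),(-37,74),(37,-74),(37,0),(37,74)]): print("well",i,q[:2]+R@np.array(w)/1e3)
print("soaked rim",A((460,204),.052),"well5 rim",A((467,101),.052),"w4",A((570,106),.052),"w3",A((675,111),.052),"w1",A((565,210),.052),"w0",A((670,215),.052))
for p in [(189,169),(195,303),(57,354)]: print("gauge",A(p,.032))
for p in [(324,192),(311,301),(191,425),(76,47)]: print("look-alike",A(p,.032))
q,e=rect([B(p,.045) for p in [(148,130),(340,90),(402,385),(213,430)]],.055,.035,C); print("iso",q,e)
print("ball",B((275,155),.09))
f=lambda u,v,z:back((u+.5)*.7-.5,(v+.5)*.7-.5,z)
print("tray",rect([f(*p,.025) for p in [(462,257),(560,259),(560,322),(462,321)]],.065,.1,C))
print("disc,bottle",f(449,416,.02),f(640,312,.12), "tool heading",ang())
E
```

```text
block [ 0.5414 -0.0092 -0.0268] 0.0006349009508916925
well 0 [ 0.5024 -0.0822]
well 1 [ 0.5044 -0.0082]
well 2 [0.5063 0.0658]
well 3 [ 0.5764 -0.0842]
well 4 [ 0.5783 -0.0102]
well 5 [0.5803 0.0638]
soaked rim [0.5066 0.066 ] well5 rim [0.5798 0.0636] w4 [ 0.5779 -0.0093] w3 [ 0.576  -0.0836] w1 [ 0.504  -0.0077] w0 [ 0.5022 -0.0814]
gauge [0.5294 0.2616]
gauge [0.4343 0.2522]
gauge [0.3964 0.3471]
look-alike [0.5151 0.1647]
look-alike [0.4376 0.1704]
look-alike [0.3493 0.2503]
look-alike [0.616  0.3478]
iso [ 0.4283 -0.312   0.2157] 0.0032014188784217357
ball [ 0.4608 -0.3035]
tray (array([ 0.6133, -0.2693,  0.0046]), np.float64(0.00188148691620027))
disc,bottle [ 0.3576 -0.1471] [ 0.5589 -0.4972] tool heading 0.22582749724922307
```

```bash
python3 -c "
from h import *
print(rel([.500,-.295,.2]), rel([.500,-.295,.078]), rel([.42,-.3125,.078]))"
```

```text
[ 0.8424 -0.4498  0.0614] [ 0.8424 -0.4494  0.3054] [ 0.6786 -0.4511  0.3053]
```

Call:
{"op": "send_rows", "data": {"increments": [{"dx": 0.84, "dy": -0.45, "dz": 0.06, "claw": 1}, {"dx": 0.84, "dy": -0.45, "dz": 0.06, "claw": 1}, {"dx": 0.84, "dy": -0.45, "dz": 0.06, "claw": 1}, {"dx": 0.84, "dy": -0.45, "dz": 0.06, "claw": 1}, {"dx": 0.84, "dy": -0.45, "dz": 0.06, "claw": 1}, {"dx": 0.84, "dy": -0.45, "dz": 0.06, "claw": 1}, {"dx": 0.84, "dy": -0.45, "dz": 0.06, "claw": 1}, {"dx": 0.84, "dy": -0.45, "dz": 0.06, "claw": 1}, {"dx": 0.84, "dy": -0.45, "dz": 0.06, "claw": 1}, {"dx": 0.84, "dy": -0.45, "dz": 0.06, "claw": 1}, {"dx": 0.84, "dy": -0.45, "dz": 0.06, "claw": 1}, {"dx": 0.84, "dy": -0.45, "dz": 0.06, "claw": 1}, {"dx": 0.84, "dy": -0.45, "dz": 0.18, "claw": 1}, {"dx": 0.84, "dy": -0.45, "dz": 0.305, "claw": 1}, {"dx": 0.84, "dy": -0.45, "dz": 0.305, "claw": 1}, {"dx": 0.84, "dy": -0.45, "dz": 0.305, "claw": 1}]}}

```text
invalid input
```

Call:
{"op": "send_rows", "data": {"increments": [{"dx": 0.84, "dy": -0.45, "dz": 0.06, "yaw": 0, "claw": 1}, {"dx": 0.84, "dy": -0.45, "dz": 0.06, "yaw": 0, "claw": 1}, {"dx": 0.84, "dy": -0.45, "dz": 0.06, "yaw": 0, "claw": 1}, {"dx": 0.84, "dy": -0.45, "dz": 0.06, "yaw": 0, "claw": 1}, {"dx": 0.84, "dy": -0.45, "dz": 0.06, "yaw": 0, "claw": 1}, {"dx": 0.84, "dy": -0.45, "dz": 0.06, "yaw": 0, "claw": 1}, {"dx": 0.84, "dy": -0.45, "dz": 0.06, "yaw": 0, "claw": 1}, {"dx": 0.84, "dy": -0.45, "dz": 0.06, "yaw": 0, "claw": 1}, {"dx": 0.84, "dy": -0.45, "dz": 0.06, "yaw": 0, "claw": 1}, {"dx": 0.84, "dy": -0.45, "dz": 0.06, "yaw": 0, "claw": 1}, {"dx": 0.84, "dy": -0.45, "dz": 0.06, "yaw": 0, "claw": 1}, {"dx": 0.84, "dy": -0.45, "dz": 0.06, "yaw": 0, "claw": 1}, {"dx": 0.84, "dy": -0.45, "dz": 0.18, "yaw": 0, "claw": 1}, {"dx": 0.84, "dy": -0.45, "dz": 0.305, "yaw": 0, "claw": 1}, {"dx": 0.84, "dy": -0.45, "dz": 0.305, "yaw": 0, "claw": 1}, {"dx": 0.84, "dy": -0.45, "dz": 0.305, "yaw": 0, "claw": 1}]}}

```text
time: 2.1
tool_pos: [0.4998, -0.297, 0.0812]
tool_rot: [0.001, 0.994, 0.112, 0.001]
contact_force: [-0.0, -0.2, 0.9]
gripper_width: 0.003
grasp_force: 0.0
```

Call:
{"op": "send_rows", "data": {"increments": [{"dx": -0.04, "dy": 0, "dz": 0, "yaw": 0, "claw": 1}, {"dx": -0.06, "dy": 0, "dz": 0, "yaw": 0, "claw": 1}, {"dx": -0.08, "dy": 0, "dz": 0, "yaw": 0, "claw": 1}, {"dx": -0.1, "dy": 0, "dz": 0, "yaw": 0, "claw": 1}, {"dx": -0.12, "dy": 0, "dz": 0, "yaw": 0, "claw": 1}, {"dx": -0.14, "dy": 0, "dz": 0, "yaw": 0, "claw": 1}, {"dx": -0.14, "dy": 0, "dz": 0, "yaw": 0, "claw": 1}, {"dx": -0.06, "dy": 0, "dz": 0, "yaw": 0, "claw": 1}, {"dx": 0, "dy": 0, "dz": 0, "yaw": 0, "claw": 1}, {"dx": 0, "dy": 0, "dz": -0.14, "yaw": 0, "claw": 1}, {"dx": 0.1, "dy": 0, "dz": -0.24, "yaw": 0, "claw": 1}, {"dx": 0.1, "dy": -0.1, "dz": -0.24, "yaw": 0, "claw": 1}, {"dx": 0.1, "dy": -0.15, "dz": -0.24, "yaw": 0, "claw": 0}, {"dx": 0.1, "dy": -0.15, "dz": -0.24, "yaw": 0, "claw": 0}]}}

```text
time: 3.85
tool_pos: [0.53, -0.21, 0.1976]
tool_rot: [-0.0, 0.994, 0.114, -0.001]
contact_force: [0.1, -0.5, -0.8]
gripper_width: 0.419
grasp_force: 0.0
```

```bash
python3 - <<'E'
from h import *
im=manip.grab_frame("top")[:,:,::-1]
cv2.imwrite("pics/iso1.png",cv2.resize(im[180:320,310:470],None,fx=4,fy=4,interpolation=cv2.INTER_CUBIC))
st=manip.state(); print(st["gripper_width"],st["tool_pos"],ang(st),st["joint_pos"], rel([.5063,.0658,.2]))
E
```

```text
0.49311721105167555 [ 0.53   -0.211   0.1974] 0.22681007468804734 [-0.5089 -0.0524  1.775  -0.0007  1.4206  0.8352] [ 0.0783 -0.55   -0.0049]
```

View pics/iso1.png

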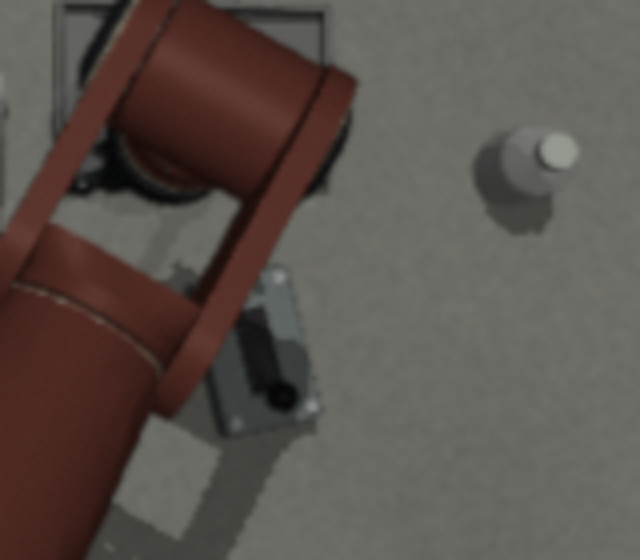

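Picture: the ball is now at (282,395), at the plain end, so the block is off. Next is the soaked gauge.

Call:
{"op": "send_rows", "data": {"increments": [{"dx": 0.078, "dy": -0.55, "dz": 0, "yaw": 0.17, "claw": 0}, {"dx": 0.078, "dy": -0.55, "dz": 0, "yaw": 0.17, "claw": 0}, {"dx": 0.078, "dy": -0.55, "dz": 0, "yaw": 0.17, "claw": 0}, {"dx": 0.078, "dy": -0.55, "dz": 0, "yaw": 0.17, "claw": 0}, {"dx": 0.078, "dy": -0.55, "dz": 0, "yaw": 0.17, "claw": 0}, {"dx": 0.078, "dy": -0.55, "dz": 0, "yaw": 0.17, "claw": 0}, {"dx": 0.078, "dy": -0.55, "dz": 0, "yaw": 0.17, "claw": 0}, {"dx": 0.078, "dy": -0.55, "dz": 0, "yaw": 0.17, "claw": 0}, {"dx": 0.078, "dy": -0.55, "dz": 0.1, "yaw": 0.17, "claw": 0}, {"dx": 0.078, "dy": -0.55, "dz": 0.16, "yaw": 0.17, "claw": 0}, {"dx": 0.078, "dy": -0.55, "dz": 0.16, "yaw": 0.17, "claw": 0}, {"dx": 0.078, "dy": -0.55, "dz": 0.16, "yaw": 0.17, "claw": 0}]}}

```text
time: 5.4
tool_pos: [0.5083, 0.0646, 0.1203]
tool_rot: [0.0, 1.0, -0.015, 0.001]
contact_force: [0.2, -0.5, 0.4]
gripper_width: 0.499
grasp_force: 0.0
```

```bash
python3 -c "
from h import *
print(ang(),manip.state()['tool_pos'],rel([.5065,.0659,.056]))"
```

```text
-0.03021376946962738 [0.5083 0.0646 0.1203] [-0.0039 -0.0024  0.1285]
```

Call:
{"op": "send_rows", "data": {"increments": [{"dx": -0.004, "dy": -0.0025, "dz": 0.06, "yaw": 0, "claw": 0}, {"dx": -0.004, "dy": -0.0025, "dz": 0.1, "yaw": 0, "claw": 0}, {"dx": -0.004, "dy": -0.0025, "dz": 0.128, "yaw": 0, "claw": 0}, {"dx": -0.004, "dy": -0.0025, "dz": 0.128, "yaw": 0, "claw": 0}, {"dx": -0.004, "dy": -0.0025, "dz": 0.128, "yaw": 0, "claw": 1}, {"dx": -0.004, "dy": -0.0025, "dz": 0.128, "yaw": 0, "claw": 1}, {"dx": -0.004, "dy": -0.0025, "dz": 0.128, "yaw": 0, "claw": 1}, {"dx": -0.004, "dy": -0.0025, "dz": 0.128, "yaw": 0, "claw": 1}, {"dx": -0.004, "dy": -0.0025, "dz": 0.128, "yaw": 0, "claw": 1}]}}

```text
time: 6.52
tool_pos: [0.5065, 0.0664, 0.0563]
tool_rot: [0.0, 1.0, -0.015, 0.001]
contact_force: [-1.3, -2.2, 5.2]
gripper_width: 0.168
grasp_force: 58.5
```

Call:
{"op": "send_rows", "data": {"increments": [{"dx": 0, "dy": 0, "dz": -0.03, "yaw": 0, "claw": 1}, {"dx": 0, "dy": 0, "dz": -0.08, "yaw": 0, "claw": 1}, {"dx": 0, "dy": 0, "dz": -0.15, "yaw": 0, "claw": 1}, {"dx": 0, "dy": 0, "dz": -0.2, "yaw": 0, "claw": 1}, {"dx": 0.04, "dy": 0.09, "dz": -0.2, "yaw": 0, "claw": 1}, {"dx": 0.08, "dy": 0.19, "dz": -0.2, "yaw": 0, "claw": 1}, {"dx": 0.12, "dy": 0.29, "dz": -0.2, "yaw": 0, "claw": 1}, {"dx": 0.16, "dy": 0.39, "dz": -0.2, "yaw": 0, "claw": 1}, {"dx": 0.2, "dy": 0.49, "dz": -0.2, "yaw": 0, "claw": 1}, {"dx": 0.225, "dy": 0.56, "dz": -0.2, "yaw": 0, "claw": 1}, {"dx": 0.235, "dy": 0.585, "dz": -0.2, "yaw": 0, "claw": 1}, {"dx": 0.235, "dy": 0.585, "dz": -0.2, "yaw": 0, "claw": 1}, {"dx": 0.235, "dy": 0.585, "dz": -0.12, "yaw": 0, "claw": 1}, {"dx": 0.235, "dy": 0.585, "dz": -0.04, "yaw": 0, "claw": 1}, {"dx": 0.235, "dy": 0.585, "dz": 0, "yaw": 0, "claw": 1}, {"dx": 0.235, "dy": 0.585, "dz": 0, "yaw": 0, "claw": 1}]}}

```text
time: 8.52
tool_pos: [0.6127, -0.2275, 0.0528]
tool_rot: [-0.001, 1.0, -0.014, -0.002]
contact_force: [0.4, 0.4, -4.0]
gripper_width: 0.168
grasp_force: 59.4
```

```bash
python3 - <<'E'
from h import *
for n in("side",):
  im=manip.grab_frame(n)[:,:,::-1]
  cv2.imwrite("pics/tray1.png",cv2.resize(im[130:290,220:440],None,fx=3,fy=3,interpolation=cv2.INTER_CUBIC))
print(rel([.615,-.23,.042]))
E
```

```text
[0.0017 0.003  0.026 ]
```

View pics/tray1.png

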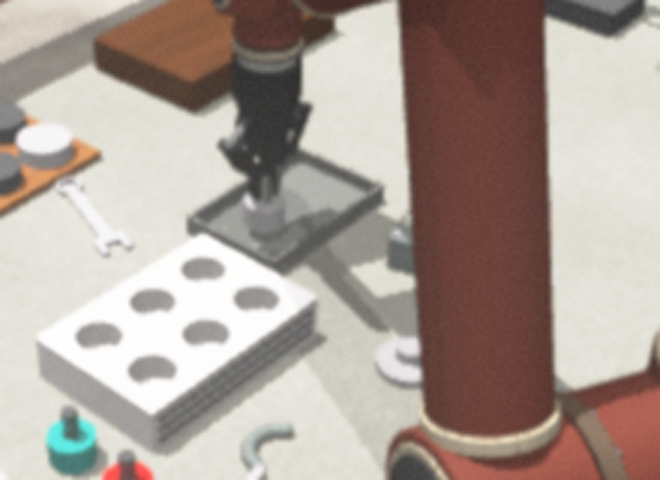

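Picture: the gauge hangs upright over the tray at (263,215), and the block's six wells are now empty. Lowering it next.

Call:
{"op": "send_rows", "data": {"increments": [{"dx": 0, "dy": 0, "dz": 0.008, "yaw": 0, "claw": 1}, {"dx": 0, "dy": 0, "dz": 0.014, "yaw": 0, "claw": 1}, {"dx": 0, "dy": 0, "dz": 0.02, "yaw": 0, "claw": 1}, {"dx": 0, "dy": 0, "dz": 0.02, "yaw": 0, "claw": 1}]}}

```text
time: 9.07
tool_pos: [0.614, -0.2292, 0.0446]
tool_rot: [-0.0, 1.0, -0.015, -0.0]
contact_force: [-0.3, -0.9, -4.6]
gripper_width: 0.162
grasp_force: 59.4
```

Call:
{"op": "send_rows", "data": {"increments": [{"dx": 0, "dy": 0, "dz": 0.002, "yaw": 0, "claw": 1}, {"dx": 0, "dy": 0, "dz": 0.004, "yaw": 0, "claw": 1}, {"dx": 0, "dy": 0, "dz": 0.006, "yaw": 0, "claw": 1}, {"dx": 0, "dy": 0, "dz": 0.006, "yaw": 0, "claw": 1}]}}

```text
time: 9.57
tool_pos: [0.6141, -0.2292, 0.0416]
tool_rot: [-0.0, 1.0, -0.015, -0.0]
contact_force: [-0.3, -0.0, -3.1]
gripper_width: 0.165
grasp_force: 59.4
```

Call:
{"op": "send_rows", "data": {"increments": [{"dx": 0, "dy": 0, "dz": 0.001, "yaw": 0, "claw": 1}, {"dx": 0, "dy": 0, "dz": 0.001, "yaw": 0, "claw": 0}, {"dx": 0, "dy": 0, "dz": 0.001, "yaw": 0, "claw": 0}, {"dx": 0, "dy": 0, "dz": 0.001, "yaw": 0, "claw": 0}, {"dx": 0, "dy": 0, "dz": 0.001, "yaw": 0, "claw": 0}, {"dx": 0, "dy": 0, "dz": -0.06, "yaw": 0, "claw": 0}, {"dx": 0, "dy": 0, "dz": -0.15, "yaw": 0, "claw": 0}, {"dx": 0, "dy": 0, "dz": -0.28, "yaw": 0, "claw": 0}, {"dx": 0, "dy": -0.1, "dz": -0.32, "yaw": 0, "claw": 0}, {"dx": 0, "dy": -0.2, "dz": -0.32, "yaw": 0, "claw": 0}, {"dx": 0, "dy": -0.3, "dz": -0.32, "yaw": 0, "claw": 0}, {"dx": 0, "dy": -0.3, "dz": -0.32, "yaw": 0, "claw": 0}]}}

```text
time: 11.08
tool_pos: [0.6185, -0.0763, 0.202]
tool_rot: [-0.0, 1.0, -0.012, 0.0]
contact_force: [-0.4, -0.8, 0.0]
gripper_width: 0.5
grasp_force: 0.0
```

```bash
python3 - <<'E'
from h import *
im=manip.grab_frame("top")[:,:,::-1]
cv2.imwrite("pics/top2.png",cv2.resize(im[165:310,125:400],None,fx=2.9,fy=2.9,interpolation=cv2.INTER_CUBIC))
print(manip.state()["tool_pos"],ang())
a=im[185:310,125:240].astype(int)
# steel shoulders: bright, grey blobs
g=((a.min(2)>130)&(a.max(2)-a.min(2)<25)).astype(np.uint8)
n,l,s,c=cv2.connectedComponentsWithStats(g)
for i in range(1,n):
    if s[i,4]>60: print(s[i],c[i]+[125,185],back(*(c[i]+[125,185]),.032))
E
```

```text
[ 0.6186 -0.0781  0.2019] -0.026621147016780606
[  9   2  19  19 185] [143.0703 195.973 ] [0.6171 0.3494]
[ 98   9  17  57 723] [231.4066 223.8257] [0.542  0.0922]
[ 39  34  16  16 139] [171.1367 226.1727] [0.5314 0.2639]
[ 40  67  16  17 150] [172.6733 259.74  ] [0.4361 0.2542]
[  6  80  16  16 136] [138.1765 272.4632] [0.3982 0.3492]
```

View pics/top2.png

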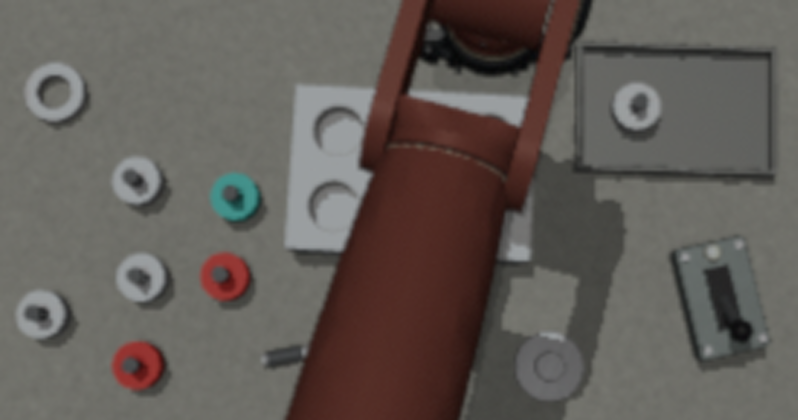

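Picture: the soaked gauge stands in the tray at (637,106), the lever is off with its ball at (740,330), and the waiting gauges haven't moved. I'll take gauge A first, squeezing it twice at right angles to centre it.

```bash
python3 -c "
from h import *
print(ang(),manip.state()['joint_pos'],rel([.530,.2625,.12]))"
```

```text
-0.026621147016780606 [-0.2447  0.0682  1.6462 -0.0004  1.427   1.3528] [-0.1953 -0.6763  0.1635]
```

Call:
{"op": "send_rows", "data": {"increments": [{"dx": -0.03, "dy": -0.1, "dz": 0, "yaw": 0, "claw": 0}, {"dx": -0.06, "dy": -0.2, "dz": 0, "yaw": 0, "claw": 0}, {"dx": -0.09, "dy": -0.3, "dz": 0, "yaw": 0, "claw": 0}, {"dx": -0.12, "dy": -0.4, "dz": 0, "yaw": 0, "claw": 0}, {"dx": -0.15, "dy": -0.5, "dz": 0, "yaw": 0, "claw": 0}, {"dx": -0.18, "dy": -0.6, "dz": 0, "yaw": 0, "claw": 0}, {"dx": -0.195, "dy": -0.676, "dz": 0.05, "yaw": 0, "claw": 0}, {"dx": -0.195, "dy": -0.676, "dz": 0.164, "yaw": 0, "claw": 0}, {"dx": -0.195, "dy": -0.676, "dz": 0.164, "yaw": 0, "claw": 0}, {"dx": -0.195, "dy": -0.676, "dz": 0.164, "yaw": 0, "claw": 0}, {"dx": -0.195, "dy": -0.676, "dz": 0.164, "yaw": 0, "claw": 0}, {"dx": -0.195, "dy": -0.676, "dz": 0.22, "yaw": 0, "claw": 0}, {"dx": -0.195, "dy": -0.676, "dz": 0.28, "yaw": 0, "claw": 0}, {"dx": -0.195, "dy": -0.676, "dz": 0.33, "yaw": 0, "claw": 0}, {"dx": -0.195, "dy": -0.676, "dz": 0.33, "yaw": 0, "claw": 0}, {"dx": -0.195, "dy": -0.676, "dz": 0.33, "yaw": 0, "claw": 1}, {"dx": -0.195, "dy": -0.676, "dz": 0.33, "yaw": 0, "claw": 1}, {"dx": -0.195, "dy": -0.676, "dz": 0.33, "yaw": 0, "claw": 1}, {"dx": -0.195, "dy": -0.676, "dz": 0.33, "yaw": 0, "claw": 1}, {"dx": -0.195, "dy": -0.676, "dz": 0.33, "yaw": 0, "claw": 1}]}}

```text
time: 13.62
tool_pos: [0.5329, 0.2621, 0.0395]
tool_rot: [-0.001, 1.0, -0.015, 0.002]
contact_force: [-0.1, 0.6, 6.0]
gripper_width: 0.162
grasp_force: 58.9
```

Call:
{"op": "send_rows", "data": {"increments": [{"dx": 0, "dy": 0, "dz": 0, "yaw": 0, "claw": 0}, {"dx": 0, "dy": 0, "dz": 0, "yaw": 0, "claw": 0}, {"dx": 0, "dy": 0, "dz": 0, "yaw": 0, "claw": 0}, {"dx": 0, "dy": 0, "dz": 0, "yaw": 0, "claw": 0}, {"dx": 0, "dy": 0, "dz": 0, "yaw": -1, "claw": 0}, {"dx": 0, "dy": 0, "dz": 0, "yaw": -1, "claw": 0}, {"dx": 0, "dy": 0, "dz": 0, "yaw": -1, "claw": 0}, {"dx": 0, "dy": 0, "dz": 0, "yaw": -1, "claw": 0}, {"dx": 0, "dy": 0, "dz": 0, "yaw": -1, "claw": 0}, {"dx": 0, "dy": 0, "dz": 0, "yaw": -1, "claw": 0}, {"dx": 0, "dy": 0, "dz": 0, "yaw": -1, "claw": 0}, {"dx": 0, "dy": 0, "dz": 0, "yaw": -1, "claw": 0}, {"dx": 0, "dy": 0, "dz": 0.004, "yaw": -1, "claw": 0}, {"dx": 0, "dy": 0, "dz": 0.004, "yaw": -1, "claw": 0}, {"dx": 0, "dy": 0, "dz": 0.004, "yaw": -1, "claw": 0}, {"dx": 0, "dy": 0, "dz": 0.004, "yaw": -1, "claw": 1}, {"dx": 0, "dy": 0, "dz": 0.004, "yaw": -1, "claw": 1}, {"dx": 0, "dy": 0, "dz": 0.004, "yaw": -1, "claw": 1}, {"dx": 0, "dy": 0, "dz": 0.004, "yaw": -1, "claw": 1}, {"dx": 0, "dy": 0, "dz": 0.004, "yaw": -1, "claw": 1}]}}

```text
time: 16.12
tool_pos: [0.5309, 0.2614, 0.0348]
tool_rot: [-0.0, 0.742, 0.671, -0.0]
contact_force: [-1.2, 0.0, 1.7]
gripper_width: 0.163
grasp_force: 58.4
```

```bash
python3 -c "
from h import *
s=manip.state();print(ang(),s['joint_pos'],s['tool_pos'],rel([.5803,.0638,.18]))"
```

```text
1.4707392733179554 [0.3318 0.175  1.8303 0.0001 1.1365 0.4318] [0.5309 0.2614 0.0348] [-0.3834  0.1377 -0.2904]
```

Call:
{"op": "send_rows", "data": {"increments": [{"dx": 0, "dy": 0, "dz": -0.05, "yaw": 0, "claw": 1}, {"dx": 0, "dy": 0, "dz": -0.12, "yaw": 0, "claw": 1}, {"dx": 0, "dy": 0, "dz": -0.2, "yaw": 0, "claw": 1}, {"dx": 0, "dy": 0, "dz": -0.25, "yaw": 0, "claw": 1}, {"dx": -0.08, "dy": 0.03, "dz": -0.25, "yaw": 0, "claw": 1}, {"dx": -0.16, "dy": 0.06, "dz": -0.25, "yaw": 0, "claw": 1}, {"dx": -0.24, "dy": 0.09, "dz": -0.25, "yaw": 0, "claw": 1}, {"dx": -0.32, "dy": 0.12, "dz": -0.25, "yaw": 0, "claw": 1}, {"dx": -0.383, "dy": 0.138, "dz": -0.25, "yaw": 0, "claw": 1}, {"dx": -0.383, "dy": 0.138, "dz": -0.25, "yaw": 0, "claw": 1}, {"dx": -0.383, "dy": 0.138, "dz": -0.2, "yaw": 0, "claw": 1}, {"dx": -0.383, "dy": 0.138, "dz": -0.14, "yaw": 0, "claw": 1}, {"dx": -0.383, "dy": 0.138, "dz": -0.14, "yaw": 0, "claw": 1}, {"dx": -0.383, "dy": 0.138, "dz": -0.14, "yaw": 0, "claw": 1}]}}

```text
time: 17.88
tool_pos: [0.5808, 0.0644, 0.1054]
tool_rot: [0.0, 0.741, 0.671, 0.0]
contact_force: [0.7, 0.3, -3.6]
gripper_width: 0.167
grasp_force: 58.9
```

```bash
cat > mv.py <<'E'
import sys
from h import *
s=manip.state();print(ang(),s['joint_pos'],s['tool_pos'],s['contact_force'],s['gripper_width'])
print(rel([float(v) for v in sys.argv[1:4]]))
E
python3 mv.py .5803 .0638 .085
```

```text
1.471356848684391 [-0.0169  0.0669  1.8163  0.0001  1.2577  0.0825] [0.5808 0.0644 0.1054] [ 0.7432  0.2514 -3.6409] 0.1666337799858794
[-0.0013 -0.001   0.0408]
```

Call:
{"op": "send_rows", "data": {"increments": [{"dx": -0.001, "dy": -0.001, "dz": 0.015, "yaw": 0, "claw": 1}, {"dx": -0.001, "dy": -0.001, "dz": 0.025, "yaw": 0, "claw": 1}, {"dx": -0.001, "dy": -0.001, "dz": 0.032, "yaw": 0, "claw": 1}, {"dx": -0.001, "dy": -0.001, "dz": 0.038, "yaw": 0, "claw": 1}, {"dx": -0.001, "dy": -0.001, "dz": 0.042, "yaw": 0, "claw": 1}, {"dx": -0.001, "dy": -0.001, "dz": 0.045, "yaw": 0, "claw": 1}, {"dx": -0.001, "dy": -0.001, "dz": 0.045, "yaw": 0, "claw": 1}]}}

```text
time: 18.75
tool_pos: [0.5801, 0.0635, 0.0823]
tool_rot: [0.0, 0.742, 0.671, 0.0]
contact_force: [1.1, -0.4, -4.4]
gripper_width: 0.162
grasp_force: 58.9
```

No contact force and already about 4 mm in. Going further down.

Call:
{"op": "send_rows", "data": {"increments": [{"dx": 0, "dy": 0, "dz": 0.01, "yaw": 0, "claw": 1}, {"dx": 0, "dy": 0, "dz": 0.02, "yaw": 0, "claw": 1}, {"dx": 0, "dy": 0, "dz": 0.03, "yaw": 0, "claw": 1}, {"dx": 0, "dy": 0, "dz": 0.038, "yaw": 0, "claw": 1}, {"dx": 0, "dy": 0, "dz": 0.045, "yaw": 0, "claw": 1}, {"dx": 0, "dy": 0, "dz": 0.05, "yaw": 0, "claw": 1}, {"dx": 0, "dy": 0, "dz": 0.052, "yaw": 0, "claw": 1}, {"dx": 0, "dy": 0, "dz": 0.052, "yaw": 0, "claw": 1}]}}

```text
time: 19.75
tool_pos: [0.5802, 0.0635, 0.0563]
tool_rot: [0.0, 0.742, 0.671, 0.0]
contact_force: [2.3, -0.2, -3.9]
gripper_width: 0.16
grasp_force: 59.0
```

Call:
{"op": "send_rows", "data": {"increments": [{"dx": 0, "dy": 0, "dz": 0.002, "yaw": 0, "claw": 1}, {"dx": 0, "dy": 0, "dz": 0.003, "yaw": 0, "claw": 1}, {"dx": 0, "dy": 0, "dz": 0.003, "yaw": 0, "claw": 1}, {"dx": 0, "dy": 0, "dz": 0.003, "yaw": 0, "claw": 0}, {"dx": 0, "dy": 0, "dz": 0.003, "yaw": 0, "claw": 0}, {"dx": 0, "dy": 0, "dz": 0.003, "yaw": 0, "claw": 0}, {"dx": 0, "dy": 0, "dz": 0.003, "yaw": 0, "claw": 0}, {"dx": 0, "dy": 0, "dz": -0.05, "yaw": 0, "claw": 0}, {"dx": 0, "dy": 0, "dz": -0.15, "yaw": 0, "claw": 0}, {"dx": 0, "dy": 0, "dz": -0.26, "yaw": 0, "claw": 0}, {"dx": 0, "dy": 0, "dz": -0.26, "yaw": 0, "claw": 0}]}}

```text
time: 21.12
tool_pos: [0.5835, 0.0635, 0.1932]
tool_rot: [0.004, 0.742, 0.671, 0.004]
contact_force: [-0.2, -1.4, -0.1]
gripper_width: 0.502
grasp_force: 0.0
```

```bash
cat > blobs.py <<'E'
from h import *
im=manip.grab_frame("top")[:,:,::-1]
a=im[185:310,100:225].astype(int)
g=((a.min(2)>130)&(a.max(2)-a.min(2)<25)).astype(np.uint8)
n,l,s,c=cv2.connectedComponentsWithStats(g)
for i in range(1,n):
    if s[i,4]>60: print(s[i],back(*(c[i]+[100,185]),.032)-.0018)
E
python3 blobs.py; python3 mv.py .435 .2525 .12
```

```text
[ 34   2  19  19 182] [0.6153 0.3475]
[ 65  68  16  16 145] [0.4338 0.2525]
[ 31  80  16  16 133] [0.3963 0.3474]
1.4708184450541675 [-0.0184 -0.0163  1.753   0.0001  1.3988  0.0815] [0.5818 0.0635 0.1898] [-0.2395  0.0106 -0.1825] 0.49848278381731626
[ 0.3467 -0.3306  0.1377]
```

Call:
{"op": "send_rows", "data": {"increments": [{"dx": 0.07, "dy": -0.07, "dz": 0, "yaw": 0, "claw": 0}, {"dx": 0.15, "dy": -0.15, "dz": 0, "yaw": 0, "claw": 0}, {"dx": 0.23, "dy": -0.23, "dz": 0, "yaw": 0, "claw": 0}, {"dx": 0.3, "dy": -0.3, "dz": 0, "yaw": 0, "claw": 0}, {"dx": 0.347, "dy": -0.331, "dz": 0, "yaw": 0, "claw": 0}, {"dx": 0.347, "dy": -0.331, "dz": 0.05, "yaw": 0, "claw": 0}, {"dx": 0.347, "dy": -0.331, "dz": 0.138, "yaw": 0, "claw": 0}, {"dx": 0.347, "dy": -0.331, "dz": 0.138, "yaw": 0, "claw": 0}, {"dx": 0.347, "dy": -0.331, "dz": 0.138, "yaw": 0, "claw": 0}]}}

```text
time: 22.3
tool_pos: [0.4327, 0.2526, 0.1176]
tool_rot: [-0.0, 0.742, 0.671, -0.0]
contact_force: [0.6, -0.3, 0.8]
gripper_width: 0.506
grasp_force: 0.0
```

```bash
python3 mv.py .434 .2525 .037
```

```text
1.4706240665739447 [ 0.3798 -0.1485  2.003   0.      1.2875  0.4799] [0.4327 0.2526 0.1176] [ 0.5688 -0.3047  0.7782] 0.5064118983693929
[0.0001 0.0026 0.1612]
```

Call:
{"op": "send_rows", "data": {"increments": [{"dx": 0, "dy": 0.002, "dz": 0.05, "yaw": 0, "claw": 0}, {"dx": 0, "dy": 0.002, "dz": 0.1, "yaw": 0, "claw": 0}, {"dx": 0, "dy": 0.002, "dz": 0.14, "yaw": 0, "claw": 0}, {"dx": 0, "dy": 0.002, "dz": 0.162, "yaw": 0, "claw": 0}, {"dx": 0, "dy": 0.002, "dz": 0.162, "yaw": 0, "claw": 0}, {"dx": 0, "dy": 0.002, "dz": 0.162, "yaw": 0, "claw": 1}, {"dx": 0, "dy": 0.002, "dz": 0.162, "yaw": 0, "claw": 1}, {"dx": 0, "dy": 0.002, "dz": 0.162, "yaw": 0, "claw": 1}, {"dx": 0, "dy": 0.002, "dz": 0.162, "yaw": 0, "claw": 1}, {"dx": 0, "dy": 0.002, "dz": 0.162, "yaw": 0, "claw": 1}, {"dx": 0, "dy": 0.002, "dz": 0.162, "yaw": 0, "claw": 0}, {"dx": 0, "dy": 0.002, "dz": 0.162, "yaw": 0, "claw": 0}, {"dx": 0, "dy": 0.002, "dz": 0.162, "yaw": 0, "claw": 0}, {"dx": 0, "dy": 0.002, "dz": 0.162, "yaw": 0, "claw": 0}]}}

```text
time: 24.05
tool_pos: [0.4335, 0.2525, 0.0361]
tool_rot: [-0.0, 0.742, 0.671, -0.0]
contact_force: [-0.4, -0.0, -0.2]
gripper_width: 0.499
grasp_force: 0.0
```

Call:
{"op": "send_rows", "data": {"increments": [{"dx": 0, "dy": 0, "dz": 0, "yaw": 1, "claw": 0}, {"dx": 0, "dy": 0, "dz": 0, "yaw": 1, "claw": 0}, {"dx": 0, "dy": 0, "dz": 0, "yaw": 1, "claw": 0}, {"dx": 0, "dy": 0, "dz": 0, "yaw": 1, "claw": 0}, {"dx": 0, "dy": 0, "dz": 0, "yaw": 1, "claw": 0}, {"dx": 0, "dy": 0, "dz": 0, "yaw": 1, "claw": 0}, {"dx": 0, "dy": 0, "dz": 0, "yaw": 1, "claw": 0}, {"dx": 0, "dy": 0, "dz": 0, "yaw": 1, "claw": 0}, {"dx": 0, "dy": 0, "dz": 0, "yaw": 1, "claw": 0}, {"dx": 0, "dy": 0, "dz": 0, "yaw": 1, "claw": 0}, {"dx": 0, "dy": 0, "dz": 0, "yaw": 1, "claw": 0}, {"dx": 0, "dy": 0, "dz": 0, "yaw": 1, "claw": 1}, {"dx": 0, "dy": 0, "dz": 0, "yaw": 1, "claw": 1}, {"dx": 0, "dy": 0, "dz": 0, "yaw": 1, "claw": 1}, {"dx": 0, "dy": 0, "dz": 0, "yaw": 1, "claw": 1}, {"dx": 0, "dy": 0, "dz": 0, "yaw": 1, "claw": 1}]}}

```text
time: 26.05
tool_pos: [0.4338, 0.2527, 0.0365]
tool_rot: [-0.0, 1.0, -0.015, 0.0]
contact_force: [-0.7, 1.2, 1.0]
gripper_width: 0.162
grasp_force: 58.6
```

```bash
python3 mv.py .5063 .0658 .105
```

```text
-0.029115950101273658 [ 0.379  -0.0315  2.0458  0.0001  1.1268  1.9789] [0.4338 0.2527 0.0365] [-0.671   1.1753  1.0302] 0.16210501630254998
[ 0.1558  0.3694 -0.137 ]
```

Call:
{"op": "send_rows", "data": {"increments": [{"dx": 0, "dy": 0, "dz": -0.05, "yaw": 0, "claw": 1}, {"dx": 0, "dy": 0, "dz": -0.12, "yaw": 0, "claw": 1}, {"dx": 0, "dy": 0, "dz": -0.2, "yaw": 0, "claw": 1}, {"dx": 0, "dy": 0, "dz": -0.25, "yaw": 0, "claw": 1}, {"dx": 0.03, "dy": 0.08, "dz": -0.25, "yaw": 0, "claw": 1}, {"dx": 0.06, "dy": 0.16, "dz": -0.25, "yaw": 0, "claw": 1}, {"dx": 0.1, "dy": 0.24, "dz": -0.25, "yaw": 0, "claw": 1}, {"dx": 0.13, "dy": 0.32, "dz": -0.25, "yaw": 0, "claw": 1}, {"dx": 0.156, "dy": 0.369, "dz": -0.25, "yaw": 0, "claw": 1}, {"dx": 0.156, "dy": 0.369, "dz": -0.25, "yaw": 0, "claw": 1}, {"dx": 0.156, "dy": 0.369, "dz": -0.2, "yaw": 0, "claw": 1}, {"dx": 0.156, "dy": 0.369, "dz": -0.137, "yaw": 0, "claw": 1}, {"dx": 0.156, "dy": 0.369, "dz": -0.137, "yaw": 0, "claw": 1}, {"dx": 0.156, "dy": 0.369, "dz": -0.137, "yaw": 0, "claw": 1}]}}

```text
time: 27.8
tool_pos: [0.5063, 0.0663, 0.1054]
tool_rot: [-0.0, 1.0, -0.014, 0.0]
contact_force: [0.9, -0.4, -2.2]
gripper_width: 0.165
grasp_force: 59.0
```

```bash
python3 mv.py .5063 .0658 .085
```

```text
-0.028474137503749806 [-0.0156 -0.1096  1.99    0.0001  1.2609  1.5837] [0.5063 0.0663 0.1054] [ 0.9329 -0.381  -2.1938] 0.16488737235977652
[0.     0.0011 0.0408]
```

Call:
{"op": "send_rows", "data": {"increments": [{"dx": 0, "dy": 0.001, "dz": 0.015, "yaw": 0, "claw": 1}, {"dx": 0, "dy": 0.001, "dz": 0.025, "yaw": 0, "claw": 1}, {"dx": 0, "dy": 0.001, "dz": 0.032, "yaw": 0, "claw": 1}, {"dx": 0, "dy": 0.001, "dz": 0.037, "yaw": 0, "claw": 1}, {"dx": 0, "dy": 0.001, "dz": 0.041, "yaw": 0, "claw": 1}, {"dx": 0, "dy": 0.001, "dz": 0.043, "yaw": 0, "claw": 1}, {"dx": 0, "dy": 0.001, "dz": 0.043, "yaw": 0, "claw": 1}]}}

```text
time: 28.68
tool_pos: [0.5062, 0.0653, 0.0833]
tool_rot: [0.0, 1.0, -0.015, -0.0]
contact_force: [-0.5, 0.2, -3.2]
gripper_width: 0.157
grasp_force: 59.1
```

Call:
{"op": "send_rows", "data": {"increments": [{"dx": 0, "dy": 0, "dz": 0.01, "yaw": 0, "claw": 1}, {"dx": 0, "dy": 0, "dz": 0.02, "yaw": 0, "claw": 1}, {"dx": 0, "dy": 0, "dz": 0.03, "yaw": 0, "claw": 1}, {"dx": 0, "dy": 0, "dz": 0.038, "yaw": 0, "claw": 1}, {"dx": 0, "dy": 0, "dz": 0.045, "yaw": 0, "claw": 1}, {"dx": 0, "dy": 0, "dz": 0.05, "yaw": 0, "claw": 1}, {"dx": 0, "dy": 0, "dz": 0.053, "yaw": 0, "claw": 1}, {"dx": 0, "dy": 0, "dz": 0.053, "yaw": 0, "claw": 1}]}}

```text
time: 29.68
tool_pos: [0.5062, 0.0654, 0.0568]
tool_rot: [-0.0, 1.0, -0.015, 0.0]
contact_force: [-0.5, 0.3, -3.2]
gripper_width: 0.165
grasp_force: 59.4
```

Home within a fraction of a millimetre, so I'll release and rise.

Call:
{"op": "send_rows", "data": {"increments": [{"dx": 0, "dy": 0, "dz": 0.001, "yaw": 0, "claw": 1}, {"dx": 0, "dy": 0, "dz": 0.001, "yaw": 0, "claw": 1}, {"dx": 0, "dy": 0, "dz": 0.001, "yaw": 0, "claw": 0}, {"dx": 0, "dy": 0, "dz": 0.001, "yaw": 0, "claw": 0}, {"dx": 0, "dy": 0, "dz": 0.001, "yaw": 0, "claw": 0}, {"dx": 0, "dy": 0, "dz": 0.001, "yaw": 0, "claw": 0}, {"dx": 0, "dy": 0, "dz": -0.05, "yaw": 0, "claw": 0}, {"dx": 0, "dy": 0, "dz": -0.15, "yaw": 0, "claw": 0}, {"dx": 0, "dy": 0, "dz": -0.26, "yaw": 0, "claw": 0}, {"dx": 0, "dy": 0, "dz": -0.26, "yaw": 0, "claw": 0}]}}

```text
time: 30.92
tool_pos: [0.5097, 0.0653, 0.1932]
tool_rot: [-0.0, 1.0, -0.015, 0.006]
contact_force: [0.5, -0.2, -0.6]
gripper_width: 0.499
grasp_force: 0.0
```

```bash
python3 blobs.py; python3 mv.py .3965 .3473 .12
```

```text
[ 34   2  19  19 169] [0.6151 0.3475]
[ 31  80  16  16 126] [0.3964 0.3476]
-0.029196584050117526 [-0.0174 -0.1968  1.9195  0.      1.4131  1.5825] [0.5079 0.0654 0.1898] [-0.3892  0.4856 -0.4623] 0.5024545290314418
[-0.2399 -0.5571  0.1383]
```

Call:
{"op": "send_rows", "data": {"increments": [{"dx": -0.04, "dy": -0.1, "dz": 0, "yaw": 0, "claw": 0}, {"dx": -0.09, "dy": -0.2, "dz": 0, "yaw": 0, "claw": 0}, {"dx": -0.13, "dy": -0.3, "dz": 0, "yaw": 0, "claw": 0}, {"dx": -0.17, "dy": -0.4, "dz": 0, "yaw": 0, "claw": 0}, {"dx": -0.21, "dy": -0.5, "dz": 0, "yaw": 0, "claw": 0}, {"dx": -0.24, "dy": -0.557, "dz": 0, "yaw": 0, "claw": 0}, {"dx": -0.24, "dy": -0.557, "dz": 0.05, "yaw": 0, "claw": 0}, {"dx": -0.24, "dy": -0.557, "dz": 0.138, "yaw": 0, "claw": 0}, {"dx": -0.24, "dy": -0.557, "dz": 0.138, "yaw": 0, "claw": 0}, {"dx": -0.24, "dy": -0.557, "dz": 0.138, "yaw": 0, "claw": 0}]}}

```text
time: 32.22
tool_pos: [0.3944, 0.3472, 0.1179]
tool_rot: [0.0, 1.0, -0.015, -0.0]
contact_force: [-0.3, 0.2, 0.6]
gripper_width: 0.497
grasp_force: 0.0
```

```bash
python3 mv.py .3965 .3474 .037
```

```text
-0.02935080422283267 [ 0.5801 -0.0872  1.9466  0.      1.2827  2.1802] [0.3944 0.3472 0.1179] [-0.349   0.1805  0.6128] 0.49665165933100924
[ 0.0043 -0.0006  0.1619]
```

Call:
{"op": "send_rows", "data": {"increments": [{"dx": 0.004, "dy": 0, "dz": 0.05, "yaw": 0, "claw": 0}, {"dx": 0.004, "dy": 0, "dz": 0.1, "yaw": 0, "claw": 0}, {"dx": 0.004, "dy": 0, "dz": 0.14, "yaw": 0, "claw": 0}, {"dx": 0.004, "dy": 0, "dz": 0.162, "yaw": 0, "claw": 0}, {"dx": 0.004, "dy": 0, "dz": 0.162, "yaw": 0, "claw": 0}, {"dx": 0.004, "dy": 0, "dz": 0.162, "yaw": 0, "claw": 1}, {"dx": 0.004, "dy": 0, "dz": 0.162, "yaw": 0, "claw": 1}, {"dx": 0.004, "dy": 0, "dz": 0.162, "yaw": 0, "claw": 1}, {"dx": 0.004, "dy": 0, "dz": 0.162, "yaw": 0, "claw": 1}, {"dx": 0.004, "dy": 0, "dz": 0.162, "yaw": 0, "claw": 1}, {"dx": 0.004, "dy": 0, "dz": 0.162, "yaw": 0, "claw": 0}, {"dx": 0.004, "dy": 0, "dz": 0.162, "yaw": 0, "claw": 0}, {"dx": 0.004, "dy": 0, "dz": 0.162, "yaw": 0, "claw": 0}, {"dx": 0.004, "dy": 0, "dz": 0.162, "yaw": 0, "claw": 0}]}}

```text
time: 33.98
tool_pos: [0.3962, 0.3471, 0.0365]
tool_rot: [0.0, 1.0, -0.015, -0.0]
contact_force: [0.6, -0.2, -0.8]
gripper_width: 0.505
grasp_force: 0.0
```

Call:
{"op": "send_rows", "data": {"increments": [{"dx": 0, "dy": 0, "dz": 0, "yaw": -1, "claw": 0}, {"dx": 0, "dy": 0, "dz": 0, "yaw": -1, "claw": 0}, {"dx": 0, "dy": 0, "dz": 0, "yaw": -1, "claw": 0}, {"dx": 0, "dy": 0, "dz": 0, "yaw": -1, "claw": 0}, {"dx": 0, "dy": 0, "dz": 0, "yaw": -1, "claw": 0}, {"dx": 0, "dy": 0, "dz": 0, "yaw": -1, "claw": 0}, {"dx": 0, "dy": 0, "dz": 0, "yaw": -1, "claw": 0}, {"dx": 0, "dy": 0, "dz": 0, "yaw": -1, "claw": 0}, {"dx": 0, "dy": 0, "dz": 0, "yaw": -1, "claw": 0}, {"dx": 0, "dy": 0, "dz": 0, "yaw": -1, "claw": 0}, {"dx": 0, "dy": 0, "dz": 0, "yaw": -1, "claw": 0}, {"dx": 0, "dy": 0, "dz": 0, "yaw": -1, "claw": 1}, {"dx": 0, "dy": 0, "dz": 0, "yaw": -1, "claw": 1}, {"dx": 0, "dy": 0, "dz": 0, "yaw": -1, "claw": 1}, {"dx": 0, "dy": 0, "dz": 0, "yaw": -1, "claw": 1}, {"dx": 0, "dy": 0, "dz": 0, "yaw": -1, "claw": 1}]}}

```text
time: 35.98
tool_pos: [0.3966, 0.3473, 0.037]
tool_rot: [0.0, 0.742, 0.671, 0.0]
contact_force: [0.6, 0.4, 0.9]
gripper_width: 0.168
grasp_force: 58.6
```

```bash
python3 mv.py .5764 -.0842 .105; python3 mv.py .5783 -.0102 .105
```

```text
1.470677681642116 [ 0.578   0.0274  1.9861 -0.0001  1.1276  0.6781] [0.3966 0.3473 0.037 ] [0.6488 0.3688 0.9172] 0.16826357316567292
[-0.8227  0.4441 -0.136 ]
1.470677681642116 [ 0.578   0.0274  1.9861 -0.0001  1.1276  0.6781] [0.3966 0.3473 0.037 ] [0.6488 0.3688 0.9172] 0.16826357316567292
[-0.675   0.4331 -0.136 ]
```

Call:
{"op": "send_rows", "data": {"increments": [{"dx": 0, "dy": 0, "dz": -0.05, "yaw": 0, "claw": 1}, {"dx": 0, "dy": 0, "dz": -0.12, "yaw": 0, "claw": 1}, {"dx": 0, "dy": 0, "dz": -0.2, "yaw": 0, "claw": 1}, {"dx": 0, "dy": 0, "dz": -0.28, "yaw": 0, "claw": 1}, {"dx": -0.07, "dy": 0.045, "dz": -0.3, "yaw": 0, "claw": 1}, {"dx": -0.16, "dy": 0.1, "dz": -0.3, "yaw": 0, "claw": 1}, {"dx": -0.25, "dy": 0.16, "dz": -0.3, "yaw": 0, "claw": 1}, {"dx": -0.34, "dy": 0.22, "dz": -0.3, "yaw": 0, "claw": 1}, {"dx": -0.43, "dy": 0.275, "dz": -0.3, "yaw": 0, "claw": 1}, {"dx": -0.52, "dy": 0.335, "dz": -0.3, "yaw": 0, "claw": 1}, {"dx": -0.61, "dy": 0.39, "dz": -0.3, "yaw": 0, "claw": 1}, {"dx": -0.675, "dy": 0.433, "dz": -0.3, "yaw": 0, "claw": 1}, {"dx": -0.675, "dy": 0.433, "dz": -0.3, "yaw": 0, "claw": 1}, {"dx": -0.675, "dy": 0.433, "dz": -0.3, "yaw": 0, "claw": 1}, {"dx": -0.675, "dy": 0.433, "dz": -0.22, "yaw": 0, "claw": 1}, {"dx": -0.675, "dy": 0.433, "dz": -0.136, "yaw": 0, "claw": 1}, {"dx": -0.675, "dy": 0.433, "dz": -0.136, "yaw": 0, "claw": 1}, {"dx": -0.675, "dy": 0.433, "dz": -0.136, "yaw": 0, "claw": 1}]}}

```text
time: 38.22
tool_pos: [0.5787, -0.0096, 0.1061]
tool_rot: [0.001, 0.741, 0.671, 0.001]
contact_force: [1.4, -1.1, -3.9]
gripper_width: 0.162
grasp_force: 59.5
```

```bash
python3 mv.py .5783 -.0102 .085
```

```text
1.4719273788382479 [-0.1451  0.0525  1.8301  0.0001  1.2574 -0.0463] [ 0.5787 -0.0096  0.1061] [ 1.3985 -1.0549 -3.8641] 0.16243467642532047
[-0.0013 -0.0006  0.0423]
```

Call:
{"op": "send_rows", "data": {"increments": [{"dx": -0.001, "dy": 0, "dz": 0.015, "yaw": 0, "claw": 1}, {"dx": -0.001, "dy": 0, "dz": 0.025, "yaw": 0, "claw": 1}, {"dx": -0.001, "dy": 0, "dz": 0.032, "yaw": 0, "claw": 1}, {"dx": -0.001, "dy": 0, "dz": 0.037, "yaw": 0, "claw": 1}, {"dx": -0.001, "dy": 0, "dz": 0.041, "yaw": 0, "claw": 1}, {"dx": -0.001, "dy": 0, "dz": 0.043, "yaw": 0, "claw": 1}, {"dx": -0.001, "dy": 0, "dz": 0.043, "yaw": 0, "claw": 1}]}}

```text
time: 39.1
tool_pos: [0.5781, -0.0108, 0.0833]
tool_rot: [-0.0, 0.742, 0.671, -0.0]
contact_force: [-0.0, 0.5, -5.5]
gripper_width: 0.16
grasp_force: 59.6
```

Call:
{"op": "send_rows", "data": {"increments": [{"dx": 0, "dy": 0, "dz": 0.01, "yaw": 0, "claw": 1}, {"dx": 0, "dy": 0, "dz": 0.02, "yaw": 0, "claw": 1}, {"dx": 0, "dy": 0, "dz": 0.03, "yaw": 0, "claw": 1}, {"dx": 0, "dy": 0, "dz": 0.038, "yaw": 0, "claw": 1}, {"dx": 0, "dy": 0, "dz": 0.045, "yaw": 0, "claw": 1}, {"dx": 0, "dy": 0, "dz": 0.05, "yaw": 0, "claw": 1}, {"dx": 0, "dy": 0, "dz": 0.052, "yaw": 0, "claw": 1}, {"dx": 0, "dy": 0, "dz": 0.052, "yaw": 0, "claw": 1}]}}

```text
time: 40.1
tool_pos: [0.5781, -0.0107, 0.0573]
tool_rot: [-0.0, 0.742, 0.671, 0.0]
contact_force: [-0.3, 0.3, -4.7]
gripper_width: 0.168
grasp_force: 59.6
```

Call:
{"op": "send_rows", "data": {"increments": [{"dx": 0, "dy": 0, "dz": 0.001, "yaw": 0, "claw": 1}, {"dx": 0, "dy": 0, "dz": 0.001, "yaw": 0, "claw": 0}, {"dx": 0, "dy": 0, "dz": 0.001, "yaw": 0, "claw": 0}, {"dx": 0, "dy": 0, "dz": 0.001, "yaw": 0, "claw": 0}, {"dx": 0, "dy": 0, "dz": 0.001, "yaw": 0, "claw": 0}, {"dx": 0, "dy": 0, "dz": -0.05, "yaw": 0, "claw": 0}, {"dx": 0, "dy": 0, "dz": -0.15, "yaw": 0, "claw": 0}, {"dx": 0, "dy": 0, "dz": -0.28, "yaw": 0, "claw": 0}, {"dx": 0, "dy": 0, "dz": -0.28, "yaw": 0, "claw": 1}]}}

```text
time: 41.22
tool_pos: [0.5818, -0.0113, 0.2049]
tool_rot: [0.005, 0.742, 0.671, 0.004]
contact_force: [-0.2, 0.2, 0.7]
gripper_width: 0.3
grasp_force: 0.0
```

```bash
python3 mv.py .356 -.328 .2
```

```text
1.4708650749142453 [-0.1472 -0.04    1.7505 -0.      1.4183 -0.0473] [ 0.5818 -0.0113  0.2049] [-0.1548  0.1857  0.7367] 0.3001072170238721
[-0.6754 -0.3862  0.0052]
```

Call:
{"op": "send_rows", "data": {"increments": [{"dx": -0.09, "dy": -0.05, "dz": 0, "yaw": 0.1, "claw": 1}, {"dx": -0.19, "dy": -0.11, "dz": 0, "yaw": 0.2, "claw": 1}, {"dx": -0.29, "dy": -0.17, "dz": 0, "yaw": 0.3, "claw": 1}, {"dx": -0.39, "dy": -0.22, "dz": 0, "yaw": 0.4, "claw": 1}, {"dx": -0.49, "dy": -0.28, "dz": 0, "yaw": 0.5, "claw": 1}, {"dx": -0.59, "dy": -0.34, "dz": 0, "yaw": 0.6, "claw": 1}, {"dx": -0.675, "dy": -0.386, "dz": 0, "yaw": 0.7, "claw": 1}, {"dx": -0.675, "dy": -0.386, "dz": 0, "yaw": 0.8, "claw": 1}, {"dx": -0.675, "dy": -0.386, "dz": 0, "yaw": 0.837, "claw": 1}, {"dx": -0.675, "dy": -0.386, "dz": 0, "yaw": 0.837, "claw": 1}, {"dx": -0.675, "dy": -0.386, "dz": 0, "yaw": 0.837, "claw": 1}, {"dx": -0.675, "dy": -0.386, "dz": 0, "yaw": 0.837, "claw": 1}, {"dx": -0.675, "dy": -0.386, "dz": 0, "yaw": 0.837, "claw": 1}]}}

```text
time: 42.85
tool_pos: [0.3524, -0.3272, 0.1973]
tool_rot: [0.0, 0.994, 0.108, -0.0]
contact_force: [0.0, -0.9, 0.0]
gripper_width: -0.0
grasp_force: 0.0
```

```bash
python3 mv.py .356 -.328 .08; python3 - <<'E'
from h import *
a=manip.grab_frame("top")[165:310,100:400,::-1]; b=manip.grab_frame("side")[140:360,180:430,::-1]
cv2.imwrite("pics/chk_t.png",cv2.resize(a,None,fx=2.6,fy=2.6,interpolation=cv2.INTER_CUBIC))
cv2.imwrite("pics/chk_s.png",cv2.resize(b,None,fx=2.7,fy=2.7,interpolation=cv2.INTER_CUBIC))
E
```

```text
0.215899815812724 [-0.9031 -0.2807  1.9764 -0.      1.4459  0.4518] [ 0.3524 -0.3272  0.1973] [ 0.0002 -0.8564  0.0135] -0.0004972213644434987
[0.0066 0.0032 0.2346]
```

View pics/chk_t.png

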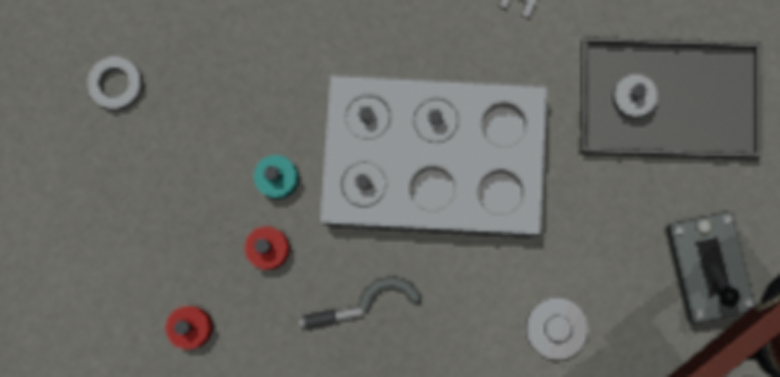

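View pics/chk_s.png

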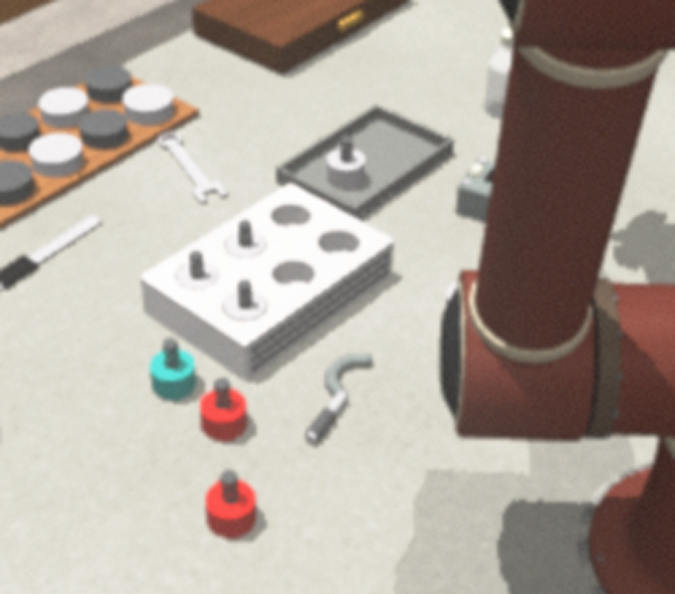

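Pictures: gauges sit flush in wells 5, 4 and 2 (top view (367,118), (436,121), (363,185)), and the soaked one stands in the tray at (636,95). No steel gauge is left on the bench and the look-alikes haven't moved. Switching the block on.

Call:
{"op": "send_rows", "data": {"increments": [{"dx": 0, "dy": 0.003, "dz": 0.1, "yaw": 0, "claw": 1}, {"dx": 0, "dy": 0.003, "dz": 0.2, "yaw": 0, "claw": 1}, {"dx": 0, "dy": 0.003, "dz": 0.234, "yaw": 0, "claw": 1}, {"dx": 0, "dy": 0.003, "dz": 0.234, "yaw": 0, "claw": 1}, {"dx": 0.03, "dy": 0.003, "dz": 0.234, "yaw": 0, "claw": 1}, {"dx": 0.06, "dy": 0.003, "dz": 0.234, "yaw": 0, "claw": 1}, {"dx": 0.09, "dy": 0.003, "dz": 0.234, "yaw": 0, "claw": 1}, {"dx": 0.12, "dy": 0.003, "dz": 0.234, "yaw": 0, "claw": 1}, {"dx": 0.15, "dy": 0.003, "dz": 0.234, "yaw": 0, "claw": 1}, {"dx": 0.15, "dy": 0.003, "dz": 0.234, "yaw": 0, "claw": 1}, {"dx": 0.15, "dy": 0.003, "dz": 0.234, "yaw": 0, "claw": 1}, {"dx": 0.06, "dy": 0.003, "dz": 0.234, "yaw": 0, "claw": 1}, {"dx": 0, "dy": 0.003, "dz": 0.234, "yaw": 0, "claw": 1}, {"dx": 0, "dy": 0.003, "dz": 0.1, "yaw": 0, "claw": 1}, {"dx": 0, "dy": 0.1, "dz": 0, "yaw": 0, "claw": 1}, {"dx": 0, "dy": 0.25, "dz": 0, "yaw": 0, "claw": 1}, {"dx": 0, "dy": 0.3, "dz": 0, "yaw": 0, "claw": 1}, {"dx": 0, "dy": 0.3, "dz": 0, "yaw": 0, "claw": 1}, {"dx": 0, "dy": 0.3, "dz": 0, "yaw": 0, "claw": 1}]}}

```text
time: 45.32
tool_pos: [0.3837, -0.4731, 0.1966]
tool_rot: [-0.001, 0.994, 0.107, -0.0]
contact_force: [-0.4, 0.0, 0.1]
gripper_width: 0.003
grasp_force: 0.0
```

```bash
python3 - <<'E'
from h import *
a=manip.grab_frame("top")[165:310,100:410,::-1]
cv2.imwrite("pics/fin.png",cv2.resize(a,None,fx=2.5,fy=2.5,interpolation=cv2.INTER_CUBIC))
E
```

```text
(no output)
```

View pics/fin.png

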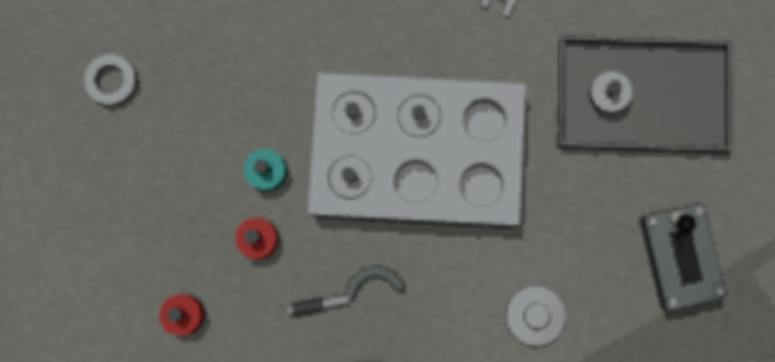

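Picture: the ball is at (685,223), at the dome end, so the block is on and everything is in place.

```bash
python3 -c "
from plant import manip
print(manip.job_done())"
```

```text
the job is handed in; nothing more can be done
None
```

The job is done and handed in, at about 45 s of the 210 s allowed: I switched the block off first, stood the one soaked gauge upright in the tray, put the three waiting gauges fully home in wells 2, 4 and 5, switched the block back on and left everything else where it was.

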